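# Pack and wedge the cheese loaf tight in its cutting tray

## Robot

A 6-joint arm with a two-finger parallel gripper is mounted at the origin on the work surface. World frame = base frame: x ahead of the robot, y to its left, z up, the work surface at z = 0. Lengths are in m, angles in rad, forces in N, time in s.
With the tool pointing down it reaches from about 0.3 to 1 m from the base axis. Payload 5.1 kg.
Tool frame: the origin (TCP) lies at the very end of the fingers, on their centre line; the grasp point (between the pads) lies 19 mm behind it; z points along the fingers, y is the line along which they close (so a half turn about z gives the same grasp; the last joint's range is limited). The gripper opens to 95 mm and grips with 3 to 60 N. Pads are 20 mm wide; open, the fingers measure 119 mm over their backs; the gripper's body (75 mm by 180 mm) begins 59 mm behind the grasp point.
Start: joints at [1.156, 0.124, 1.65, -0, 1.367, -0.083], TCP at [0.212, 0.615, 0.215] pointing down, gripper open.
Joint ranges: [-2.61, 2.61], [-1.02, 2.33], [0.03, 2.71], [-1.35, 4.49], [0.32, 2.68], [-2.91, 2.91]. Speed limits (rad/s): [2.57, 2.57, 3.14, 3.14, 3.14, 3.14].

## Interface

Orientations are given as a rotation vector (axis times angle).
In Python, from plant import env, snapshot gives the robot as it stands.
- The arm moves only by the tool step_arm, never from a script. Its argument "steps" is a list of rows, each a list of 3 entries, a list of its own where there are three numbers: the shift along the tool's x, y, z in mm, then the turn about the tool's z in degrees, then the finger opening in mm, from 0 to 95.1. In form: [[[x, y, z], yaw, fingers], ...]. A call has exactly 5 rows; each row shifts and turns the commanded pose from where the row before left it, along the tool's axes as they then stand; what a row does not reach is not made up. A row lasts 1/10 s, in which the tool goes at most 50 mm and 8.59 degrees, less where a joint would pass 70% of its speed; a pose out of reach is approached as far as the arm can. A call with a gripper value outside its range is refused whole. The fingers move at their own pace and stop on an object; the grip force is fixed at half the most. Time passes only in rows, so rows that do not move let the fingers close, or fill a call up. It gives the time, the measured TCP pose, the force, the opening and the grip force at its end, in the units of the state.
- env.observe(): the state, without advancing time (a new reading comes with each control period).
- snapshot(name): name is "scene" or "top" or "wrist"; returns a dict with "image" (480x640x3 uint8, red, green, blue), "z_map" (480x640 float32, m along the optical axis (not along the pixel's ray), 0 where there is no reading), "mtx" (3x3 intrinsics, pixels), "view" (4x4, takes a point from world to camera coordinates). Camera axes: x right, y up, looking along -z (the intrinsics and any distortion apply to the point x, -y, -z); pixel columns grow to the right and rows downward; lengths in m; the calibration is good to about 2 mm. A picture is of the moment at which its call begins.
- env.finish_job(): hands the job in; it is judged then, once.
The state is a dict: "time": time; "qpos": joint angles; "joint_vel": joint speeds; "effort": joint torques, N m; "eef_pos": TCP position; "orientation": TCP orientation; "force": force on the tool from outside, world axes, zero at the start; "moment": the same for the moment, N m; "opening": finger opening in m; "grasp_force": force on a finger pad.
Only numpy, scipy, OpenCV 4.12 (cv2) and the standard library are available. Lean on these libraries where they do the work, as an engineer would, in place of code of your own. Each camera call takes 0.05 s, during which the arm holds its last target. There are 200 camera calls.

## Task

Pack the cheese loaf tight for cutting: stand green-tabbed spacer blocks upright on the tray, side by side across the gap between the loaf and the blue fence, one or two as the gap needs, until only a slot for the red-tabbed wedge is left, then push the wedge tip down into that slot next to the fence until you feel it bind, without its tip reaching the tray board. Leave the loaf against its end stop, do not crush it, and do not disturb the figurines, jar and cup. Finish while still holding the wedge firmly down in the slot: do not let go of it.

Things in the scene. Friction and masses are not known exactly. Their poses are not given: they have to be found in the camera images.
- tray: dark wooden tray fixed to the table, board 130 x 300 x 12 mm, no side walls. Origin: on the table, under the loaf face that bounds the gap, on the tray's middle line; y runs along the tray. The loaf fills y = 0 to 120 mm, against a wooden end stop at y = 121 mm; the gap runs from y = 0 to the fence on the -y side.
- fence_face (a point): middle of the upper edge of the gap-side face of the blue fence, a 60 mm wide, 22 mm thick, 70 mm high rigid plate standing square across the tray and locked to it; the gap (38 to 74 mm wide) runs from this face to the loaf's face at tray y = 0. Axes as the tray's.
- loaf_mid (a point): centre of the pale yellow cheese loaf with brown rind, 100 x 120 x 70 mm (tray x, y, z), 0.95 kg, lying loose on the tray against the end stop; its top is level with the fence's top, 70 mm above the tray board.
- wedge_mid (a point): centre (half-way up) of the 111 mm tall wooden wedge, tip down in a white stand (walls 38 mm above the table). Body 48 mm wide (own x); thickness (own y) tapers evenly on both sides from 40 mm, 70 mm above the tip, to 12 mm at the tip. Red grip tab on top: 24 (x) x 16 (y) x 38 mm tall, grip it across the 24 mm. The tip is 55.5 mm below this point. z up. 0.09 kg.
- spacer_a_mid (a point): centre (half-way up) of one of three alike white plastic spacer blocks, 108 mm tall, upright on the table. Block 48 mm wide (own x), 20 mm thick (own y), 70 mm high; on top a green grip tab, 24 (x) x 10 (y) x 38 mm tall: grip it across the 24 mm, so that the fingers clear the next block in the gap. Foot 54 mm below this point. z up. 0.06 kg.
- spacer_b_mid (a point): centre (half-way up) of one of three alike white plastic spacer blocks, 108 mm tall, upright on the table. Block 48 mm wide (own x), 20 mm thick (own y), 70 mm high; on top a green grip tab, 24 (x) x 10 (y) x 38 mm tall: grip it across the 24 mm, so that the fingers clear the next block in the gap. Foot 54 mm below this point. z up. 0.06 kg.
- spacer_c_mid (a point): centre (half-way up) of one of three alike white plastic spacer blocks, 108 mm tall, upright on the table. Block 48 mm wide (own x), 20 mm thick (own y), 70 mm high; on top a green grip tab, 24 (x) x 10 (y) x 38 mm tall: grip it across the 24 mm, so that the fingers clear the next block in the gap. Foot 54 mm below this point. z up. 0.06 kg.
- cow_black: black-spotted ceramic cow figurine, about 120 x 40 x 100 mm, loose bystander; origin at the middle of its underside
- cow_brown: brown-spotted ceramic cow figurine, about 120 x 40 x 100 mm, loose bystander; origin at the middle of its underside
- mustard: mustard jar, 56 mm across, 80 mm tall, loose bystander; origin at the middle of its underside
- cup: blue ceramic cup, 70 mm across, 75 mm tall, loose bystander; origin at the middle of its underside

How it is judged:
On the way:
1. a spacer block stands upright on the tray in the gap (((x of spacer_a_mid in the frame of tray between -0.018 and 0.018 m and y of spacer_a_mid in the frame of tray between -0.085 and 0.004 m and z of spacer_a_mid in the frame of tray between 0.055 and 0.072 m and angle between spacer_a_mid's own z axis and vertical below 0.12 rad) or (x of spacer_b_mid in the frame of tray between -0.018 and 0.018 m and y of spacer_b_mid in the frame of tray between -0.085 and 0.004 m and z of spacer_b_mid in the frame of tray between 0.055 and 0.072 m and angle between spacer_b_mid's own z axis and vertical below 0.12 rad) or (x of spacer_c_mid in the frame of tray between -0.018 and 0.018 m and y of spacer_c_mid in the frame of tray between -0.085 and 0.004 m and z of spacer_c_mid in the frame of tray between 0.055 and 0.072 m and angle between spacer_c_mid's own z axis and vertical below 0.12 rad))), for 0.2 s.
At the end, for the whole second after the job is handed in: a spacer upright (7 deg) on the tray in the gap, within 18 mm of its middle line; loaf within 7 mm of its place; wedge upright (9 deg) in the gap, tip 2 mm above the tray to 5 mm below the fence top; over 2 N wedge-fence, wedge-spacer, spacer-loaf and gripper-wedge (((x of spacer_a_mid in the frame of tray between -0.018 and 0.018 m and y of spacer_a_mid in the frame of tray between -0.085 and 0.004 m and z of spacer_a_mid in the frame of tray between 0.055 and 0.072 m and angle between spacer_a_mid's own z axis and vertical below 0.12 rad) or (x of spacer_b_mid in the frame of tray between -0.018 and 0.018 m and y of spacer_b_mid in the frame of tray between -0.085 and 0.004 m and z of spacer_b_mid in the frame of tray between 0.055 and 0.072 m and angle between spacer_b_mid's own z axis and vertical below 0.12 rad) or (x of spacer_c_mid in the frame of tray between -0.018 and 0.018 m and y of spacer_c_mid in the frame of tray between -0.085 and 0.004 m and z of spacer_c_mid in the frame of tray between 0.055 and 0.072 m and angle between spacer_c_mid's own z axis and vertical below 0.12 rad)) and y of loaf_mid in the frame of tray between 0.053 and 0.068 m and x of loaf_mid in the frame of tray between -0.012 and 0.012 m and z of loaf_mid in the frame of tray between 0.04 and 0.054 m and x of wedge_mid in the frame of tray between -0.018 and 0.018 m and y of wedge_mid in the frame of tray between -0.085 and 0 m and z of wedge_mid in the frame of tray between 0.0695 and 0.1325 m and angle between wedge_mid's own z axis and vertical below 0.15 rad and contact force between wedge and fence above 2 N and (contact force between wedge and spacer_a above 2 N or contact force between wedge and spacer_b above 2 N or contact force between wedge and spacer_c above 2 N) and (((x of spacer_a_mid in the frame of tray between -0.018 and 0.018 m and y of spacer_a_mid in the frame of tray between -0.085 and 0.004 m and z of spacer_a_mid in the frame of tray between 0.055 and 0.072 m and angle between spacer_a_mid's own z axis and vertical below 0.12 rad) and contact force between spacer_a and loaf above 2 N) or ((x of spacer_b_mid in the frame of tray between -0.018 and 0.018 m and y of spacer_b_mid in the frame of tray between -0.085 and 0.004 m and z of spacer_b_mid in the frame of tray between 0.055 and 0.072 m and angle between spacer_b_mid's own z axis and vertical below 0.12 rad) and contact force between spacer_b and loaf above 2 N) or ((x of spacer_c_mid in the frame of tray between -0.018 and 0.018 m and y of spacer_c_mid in the frame of tray between -0.085 and 0.004 m and z of spacer_c_mid in the frame of tray between 0.055 and 0.072 m and angle between spacer_c_mid's own z axis and vertical below 0.12 rad) and contact force between spacer_c and loaf above 2 N)) and contact force between the fingers and wedge above 2 N); the arm keeps its last pose, push and grip.
It fails at once if a bystander (figurine, jar or cup) is shoved more than 30 mm or knocked over (distance of any of cow_black, cow_brown, mustard, cup from where it was at the start of the episode above 0.03 m or angle between any of cow_black, cow_brown, mustard, cup's own z axis and vertical above 0.5 rad).
It fails at once if the cheese is crushed (over 60 N from a spacer or the wedge) (contact force between any of spacer_a, spacer_b, spacer_c, wedge and loaf above 60 N).
It also fails if it takes over 72 s, if anything falls off the work surface, if the arm or the gripper's body presses on something with over 40 N, if the wrist force passes 120 N, or if a joint passes its speed limit or range.

## Working session

There is one attempt and no reset: what is moved stays moved. The work goes in short steps, Python scripts to look and compute and a tool call to move; the robot and the scene stay as the last step left them, time stands still between calls to the robot, and variables do not carry over. Pictures are saved under pics/ and viewed, at most 10 in all, crops included, and the job is handed in when it is done.

Besides the shell and the picture viewer there is one more tool, called after "Emit:" by a JSON object that holds its "method" and its "body", one argument or row to a line. step_arm: Moves the arm, as the interface text tells. Its arguments: {"type":"object","properties":{"steps":{"type":"array","items":{"type":"array"}}},"required":["steps"]}

```bash
ls; mkdir -p pics
cat > h.py <<'E'
import numpy as np, cv2
from plant import env, snapshot
def save(n,f):
    s=snapshot(n); cv2.imwrite('pics/'+f,s['image'][:,:,::-1]); np.savez('pics/'+f[:-4],**s); return s
def world(s,u,v):
    """pixel -> world by depth"""
    u=np.asarray(u);v=np.asarray(v)
    d=s['z_map'][v,u]; K=s['mtx']
    c=np.stack([(u-K[0,2])/K[0,0]*d,-(v-K[1,2])/K[1,1]*d,-d,np.ones_like(d)])
    return (np.linalg.inv(s['view'])@c)[:3].T
def cloud(s):
    v,u=np.mgrid[0:480,0:640]; return world(s,u.ravel(),v.ravel()).reshape(480,640,3)
E
python3 - <<'E'
from h import *
a=save('top','top0.png'); b=save('scene','scene0.png')
print(a['mtx'],a['view'],b['view']); print(env.observe())
E
```

```text
pics
[[437.44784052   0.         322.78776466]
 [  0.         437.44784052 247.29794833]
 [  0.           0.           1.        ]] [[ 0.07259662 -0.99734344 -0.00598307 -0.03061246]
 [ 0.97557504  0.06976254  0.20829431 -0.48745373]
 [-0.20732357 -0.0209584   0.97804789 -0.90272894]
 [ 0.          0.          0.          1.        ]] [[ 0.78019616  0.62530663 -0.0168988  -0.37560947]
 [-0.41848895  0.54184728  0.7288817   0.14140333]
 [ 0.46493113 -0.56159874  0.68443108 -1.33664973]
 [ 0.          0.          0.          1.        ]]
{'time': 0.1, 'qpos': array([ 1.15637926e+00,  1.24443597e-01,  1.65149205e+00, -7.85283796e-06,
        1.36751191e+00, -8.26202884e-02]), 'joint_vel': array([-2.46374045e-04, -2.28531985e-03, -2.37323934e-03,  8.00257670e-04,
       -3.41770302e-05,  2.34122439e-04]), 'effort': array([ 2.89644495e-04, -4.18881047e+01, -3.61094677e+01,  7.76193850e-02,
        4.61853482e-02, -6.26437031e-05]), 'eef_pos': array([0.21154612, 0.61401418, 0.21353441]), 'orientation': array([-5.18720965e-01, -3.09801635e+00,  2.82672271e-03]), 'force': array([ 0.24635498,  0.3327761 , -0.48859719]), 'moment': array([-0.03687637,  0.02055843, -0.04120585]), 'grasp_force': 0.0, 'opening': 0.09534350796766904}
```

View pics/top0.png

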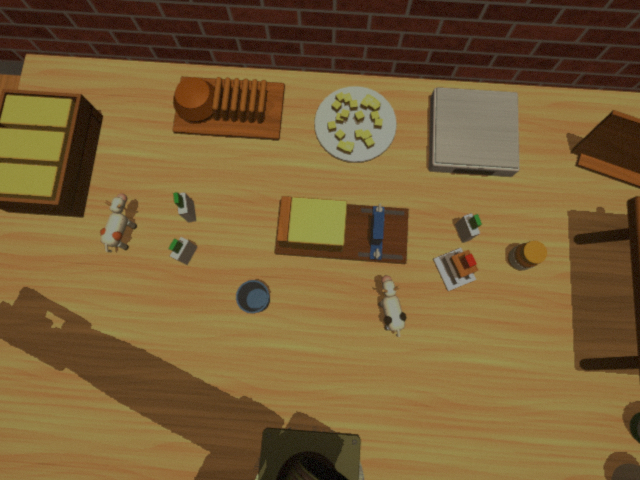

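View pics/scene0.png

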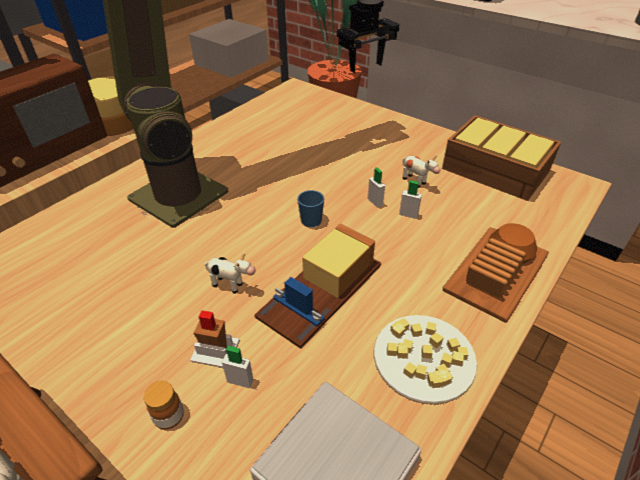

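The top view shows the tray with the loaf at (318,220) and the fence at (377,228). The spacers are at (472,224), (181,203) and (180,247), the wedge at (465,263), the black cow at (392,305), the cup at (253,296) and the jar at (530,255).

```bash
cat >> h.py <<'E'
def rect(P):
    """min-area rectangle of xy points (m): centre mm, long side, short side mm, yaw deg of long side"""
    (c,(w,h),a)=cv2.minAreaRect((P[:,:2]*1000).astype(np.float32))
    if w<h: w,h,a=h,w,a+90
    return np.round(c,1),round(w,1),round(h,1),round((a+90)%180-90,1)
def hsv(s): return cv2.cvtColor(s['image'],cv2.COLOR_RGB2HSV)
E
python3 - <<'E'
from h import *
for f in ('top0','scene0'):
    s=dict(np.load(f'pics/{f}.npz')); C=cloud(s); H=hsv(s)
    h,sa,v=H[...,0],H[...,1],H[...,2]
    ok=(s['z_map']>0)&(C[...,0]>0.2)&(C[...,0]<1)&(abs(C[...,1])<.6)&(C[...,2]>0.02)&(C[...,2]<.2)
    masks=dict(green=(h>45)&(h<85)&(sa>120),red=((h<5)|(h>174))&(sa>190)&(v>90),blue=(h>95)&(h<125)&(sa>100),yellow=(h>22)&(h<32)&(sa>100)&(C[...,2]>.075)&(C[...,2]<.09))
    for k,m in masks.items():
        n,L,st,ce=cv2.connectedComponentsWithStats((m&ok).astype(np.uint8))
        for i in range(1,n):
            if st[i,4]<15: continue
            P=C[L==i]; zt=np.percentile(P[:,2],95); T=P[P[:,2]>zt-.004]
            print(f,k,ce[i].round(),st[i,4],'ztop',round(zt*1000),'n',len(T),rect(T))
            if k in('green','red') :
                c=T[:,:2].mean(0); r=np.hypot(C[...,0]-c[0],C[...,1]-c[1])<.045
                B=C[r&ok&(abs(C[...,2]-(.07 if k=='green' else zt-.038))<.004)]
                if len(B)>4: print('    block top',len(B),rect(B),'z',B[:,2].mean().round(4))
E
```

```text
top0 green [176. 197.] 47 ztop 112 n 32 (array([560.5, 319.5]), 20.5, 7.9, 15.2)
    block top 123 (array([561. , 320.3]), 47.1, 20.6, 14.1) z 0.0705
top0 green [477. 220.] 46 ztop 111 n 34 (array([ 557.5, -310.9]), 22.5, 8.7, 19.8)
    block top 139 (array([ 557.3, -311.3]), 47.5, 20.8, 21.2) z 0.0699
top0 green [173. 244.] 54 ztop 111 n 42 (array([460.7, 311. ]), 21.1, 9.4, -25.7)
    block top 148 (array([460.4, 311.8]), 47.5, 20.7, -22.3) z 0.0703
top0 red [470. 260.] 52 ztop 121 n 47 (array([ 469.2, -293.2]), 20.0, 12.8, 19.9)
    block top 264 (array([ 469.5, -293.4]), 48.0, 41.3, 26.4) z 0.0815
top0 blue [378. 225.] 255 ztop 85 n 197 (array([ 538.4, -109.8]), 57.8, 20.1, -0.5)
top0 yellow [317. 221.] 2354 ztop 85 n 1859 (array([539.5,  20.4]), 117.6, 98.6, 89.6)
scene0 green [378. 175.] 80 ztop 109 n 23 (array([460.3, 307.8]), 23.5, 9.0, -28.5)
    block top 71 (array([459.5, 308.1]), 49.0, 23.6, -21.2) z 0.0694
scene0 green [413. 187.] 112 ztop 109 n 27 (array([560.9, 317.2]), 21.0, 14.5, 9.5)
    block top 88 (array([559.6, 317.8]), 47.7, 27.4, 19.1) z 0.0697
scene0 green [234. 354.] 183 ztop 109 n 71 (array([ 558.6, -314.2]), 23.4, 11.3, 22.0)
    block top 185 (array([ 558.3, -314.9]), 49.1, 20.7, 23.9) z 0.0697
scene0 red [206. 320.] 202 ztop 120 n 79 (array([ 470.7, -296.2]), 21.6, 16.1, 30.5)
    block top 290 (array([ 469.6, -296.8]), 49.8, 42.2, 28.2) z 0.0812
scene0 blue [310. 206.] 324 ztop 74 n 65 (array([368.5, 140.6]), 68.0, 62.0, -43.3)
scene0 blue [298. 297.] 782 ztop 83 n 231 (array([ 539.4, -112.8]), 58.5, 23.3, -1.0)
scene0 blue [315. 322.] 15 ztop 22 n 15 (array([ 593.6, -127. ]), 12.4, 9.4, 10.3)
scene0 yellow [336. 252.] 1561 ztop 84 n 1440 (array([538.7,  19. ]), 117.9, 96.4, 90.0)
```

```bash
cat >> h.py <<'E'
from scipy.spatial.transform import Rotation as Ro
def need(x,y,z,yaw):
    """mm, deg of tool y axis: turn about tool z, then shift in the turned tool axes"""
    o=env.observe(); R=Ro.from_rotvec(o['orientation']).as_matrix(); p=o['eef_pos']*1000
    cur=np.degrees(np.arctan2(R[1,1],R[0,1])); t=(cur-yaw+90)%180-90
    R2=R@Ro.from_euler('z',t,degrees=True).as_matrix()
    print('t',round(o['time'],2),'p',p.round(1),'yaw',cur.round(1),'tilt',R[:2,2].round(4),'F',o['force'].round(1),'op',round(o['opening']*1e3,1),'turn',t.round(1),'shift',(R2.T@(np.array([x,y,z])-p)).round(1))
E
python3 - <<'E'
from h import *
for f in ('top0','scene0'):
    s=dict(np.load(f'pics/{f}.npz')); C=cloud(s); H=hsv(s); h,sa=H[...,0],H[...,1]
    z=C[...,2]; x=C[...,0]
    top=(z>.077)&(z<.09)&(s['z_map']>0)
    l=C[top&(h>18)&(h<34)&(sa>80)&(abs(x-.539)<.03)&(abs(C[...,1]-.02)<.1)]
    b=C[top&(h>95)&(h<125)&(abs(x-.539)<.025)&(abs(C[...,1]+.11)<.05)]
    print(f,'loaf y',np.percentile(l[:,1],[.5,99.5]),'fence y',np.percentile(b[:,1],[1,99]))
    w=C[(s['z_map']>0)&(z>.03)&(z<.13)&(x>.3)&(x<.47)&(C[...,1]>-.25)&(C[...,1]<-.02)]
    print('cow',w.min(0),w.max(0))
need(560.5,318.5,215,16)
E
```

```text
top0 loaf y [-0.03827507  0.07982647] fence y [-0.12063381 -0.09921676]
cow [ 0.31052849 -0.17731644  0.03223697] [ 0.43100128 -0.12197619  0.10443234]
scene0 loaf y [-0.04157122  0.07864454] fence y [-0.12426141 -0.1017921 ]
cow [ 0.30744926 -0.18280699  0.03039026] [ 0.43311216 -0.12341269  0.10593924]
t 0.1 p [211.5 614.  213.5] yaw 71.0 tilt [-0.0007 -0.0017] F [ 0.2  0.3 -0.5] op 95.3 turn 55.0 shift [-380.3  254.    -1.2]
```

Emit:
{"method": "step_arm", "body": {
  "steps": [
    [[0, 0, 0], 8, 60],
    [[0, 0, 0], 8, 60],
    [[0, 0, 0], 8, 60],
    [[0, 0, 0], 8, 60],
    [[0, 0, 0], 8, 60]
  ]
}}

```text
time: 0.6
eef_pos: [0.2116, 0.6142, 0.2139]
orientation: [1.555, 2.73, -0.002]
force: [-0.1, -0.5, 0.0]
opening: 0.0622
grasp_force: 0.0
```

Emit:
{"method": "step_arm", "body": {
  "steps": [
    [[0, 0, 0], 8, 60],
    [[0, 0, 0], 7, 60],
    [[0, 0, 0], 0, 60],
    [[0, 0, 0], 0, 60],
    [[0, 0, 0], 0, 60]
  ]
}}

```text
time: 1.1
eef_pos: [0.2117, 0.6144, 0.2144]
orientation: [1.889, 2.51, -0.001]
force: [-0.6, -0.2, -0.1]
opening: 0.06
grasp_force: 0.0
```

```bash
python3 -c "
from h import *
need(560.5,318.5,215,16)"
```

```text
t 1.1 p [211.7 614.4 214.4] yaw 16.1 tilt [-0.0002 -0.0004] F [-0.6 -0.2 -0.1] op 60.0 turn 0.1 shift [-380.6  253.7   -0.6]
```

Emit:
{"method": "step_arm", "body": {
  "steps": [
    [[-38, 25.4, 0], 0, 60],
    [[-38, 25.4, 0], 0, 60],
    [[-38, 25.4, 0], 0, 60],
    [[-38, 25.4, 0], 0, 60],
    [[-38, 25.4, 0], 0, 60]
  ]
}}

```text
time: 1.6
eef_pos: [0.3873, 0.4656, 0.2148]
orientation: [1.889, 2.51, 0.001]
force: [0.3, 0.6, -0.1]
opening: 0.0599
grasp_force: 0.0
```

Emit:
{"method": "step_arm", "body": {
  "steps": [
    [[-38, 25.4, 0], 0, 60],
    [[-38, 25.4, 0], 0, 60],
    [[-38, 25.4, 0], 0, 60],
    [[-38, 25.4, 0], 0, 60],
    [[-38, 25.4, 0], 0, 60]
  ]
}}

```text
time: 2.1
eef_pos: [0.5619, 0.3178, 0.2148]
orientation: [1.889, 2.51, 0.001]
force: [0.1, -0.1, 0.1]
opening: 0.0599
grasp_force: 0.0
```

Emit:
{"method": "step_arm", "body": {
  "steps": [
    [[0, 0, 20], 0, 60],
    [[0, 0, 20], 0, 60],
    [[0, 0, 20], 0, 60],
    [[0, 0, 0], 0, 60],
    [[0, 0, 0], 0, 60]
  ]
}}

```text
time: 2.6
eef_pos: [0.5605, 0.3191, 0.1546]
orientation: [-1.89, -2.509, 0.001]
force: [0.3, 0.2, 0.9]
opening: 0.0601
grasp_force: 0.0
```

```bash
cat >> h.py <<'E'
def look(f,zt,zb,lo,hi,r=60):
    """wrist view: tab (hue lo..hi) at height zt and block top at zb, near the TCP"""
    s=save('wrist',f); C=cloud(s); H=hsv(s); p=env.observe()['eef_pos']
    near=(s['z_map']>0)&(np.hypot(C[...,0]-p[0],C[...,1]-p[1])<r/1e3)
    hue=H[...,0]; m=((hue>=lo)&(hue<=hi) if lo<hi else (hue>=lo)|(hue<=hi))&(H[...,1]>100)
    T=C[near&m]; 
    if len(T)>5:
        top=np.percentile(T[:,2],95); T=T[T[:,2]>top-.004]; print('tab top',round(top*1e3,1),len(T),rect(T))
    B=C[near&(abs(C[...,2]-zb)<.004)]
    if len(B)>5: print('block',len(B),rect(B),(B[:,2].mean()*1e3).round(1))
E
python3 - <<'E'
from h import *
look('w1.png',.108,.07,45,85); need(560.5,318.5,72,16)
E
```

```text
tab top 281.9 813 (array([537. , 338.4]), 66.9, 4.1, 18.2)
block 964 (array([560.5, 320.2]), 47.7, 20.3, 14.1) 69.2
t 2.65 p [561.  319.5 155.7] yaw 16.0 tilt [0.0012 0.0006] F [ 0.2 -0.2  0.5] op 60.0 turn 0.0 shift [-0.9 -0.9 83.7]
```

View pics/w1.png

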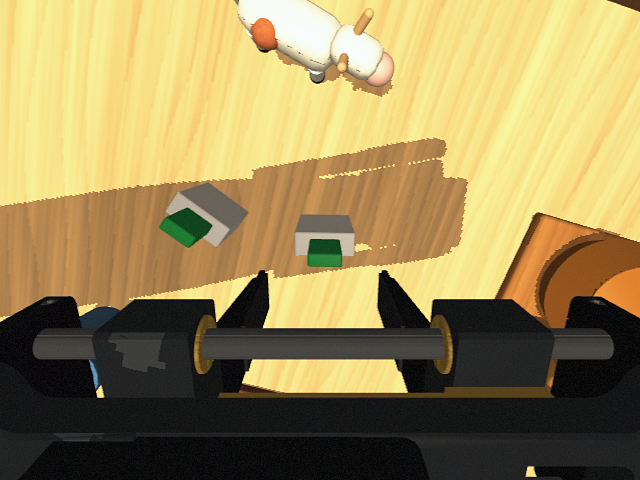

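The wrist view shows the spacer centred between the fingers at (325,240) and clear of the cow. I'll descend and grip it.

Emit:
{"method": "step_arm", "body": {
  "steps": [
    [[0, 0, 20], 2, 60],
    [[0, 0, 20], 0, 60],
    [[0, 0, 20], 0, 60],
    [[0, 0, 15], 0, 60],
    [[0, 0, 7], 0, 60]
  ]
}}

```text
time: 3.15
eef_pos: [0.5604, 0.3193, 0.0721]
orientation: [-1.934, -2.476, 0.001]
force: [0.3, -0.6, -0.4]
opening: 0.0598
grasp_force: 0.0
```

Emit:
{"method": "step_arm", "body": {
  "steps": [
    [[0, 0, 0], 0, 60],
    [[0, 0, 0], 0, 10],
    [[0, 0, 0], 0, 10],
    [[0, 0, 0], 0, 10],
    [[0, 0, 0], 0, 10]
  ]
}}

```text
time: 3.65
eef_pos: [0.561, 0.3194, 0.0734]
orientation: [1.934, 2.475, 0.002]
force: [0.3, -0.4, -0.9]
opening: 0.0332
grasp_force: 0.0
```

Emit:
{"method": "step_arm", "body": {
  "steps": [
    [[0, 0, 0], 0, 10],
    [[0, 0, 0], 0, 10],
    [[0, 0, -20], 0, 10],
    [[0, 0, -30], 0, 10],
    [[0, 0, -30], 0, 10]
  ]
}}

```text
time: 4.15
eef_pos: [0.5599, 0.3189, 0.1525]
orientation: [-1.934, -2.475, 0.003]
force: [-0.7, -1.2, -1.0]
opening: 0.0238
grasp_force: 30.0
```

```bash
python3 -c "
from h import *
need(539,-70,215,0)"
```

```text
t 4.15 p [559.9 318.9 152.5] yaw 14.0 tilt [-0.002  -0.0009] F [-0.7 -1.2 -1. ] op 23.8 turn 14.0 shift [-388.9  -21.   -62.1]
```

Emit:
{"method": "step_arm", "body": {
  "steps": [
    [[0, 0, -31], 7, 10],
    [[0, 0, -31], 7, 10],
    [[-47, -5, 0], 0, 10],
    [[-47, -5, 0], 0, 10],
    [[-47, -5, 0], 0, 10]
  ]
}}

```text
time: 4.65
eef_pos: [0.5451, 0.177, 0.2148]
orientation: [2.22, 2.223, 0.0]
force: [-0.2, -0.1, -1.5]
opening: 0.0238
grasp_force: 30.0
```

Emit:
{"method": "step_arm", "body": {
  "steps": [
    [[-48, -5, 0], 0, 10],
    [[-48, -1, 0], 0, 10],
    [[-48, 0, 0], 0, 10],
    [[-48, 0, 0], 0, 10],
    [[-48, 0, 0], 0, 10]
  ]
}}

```text
time: 5.15
eef_pos: [0.539, -0.0636, 0.2147]
orientation: [2.221, 2.221, 0.0]
force: [0.4, 0.0, 0.7]
opening: 0.0237
grasp_force: 30.0
```

Emit:
{"method": "step_arm", "body": {
  "steps": [
    [[0, 0, 0], 0, 10],
    [[0, 0, 10], 0, 10],
    [[0, 0, 20], 0, 10],
    [[0, 0, 10], 0, 10],
    [[0, 0, 0], 0, 10]
  ]
}}

```text
time: 5.65
eef_pos: [0.5379, -0.0602, 0.1718]
orientation: [-2.216, -2.22, 0.004]
force: [0.3, 0.4, -0.3]
opening: 0.0239
grasp_force: 30.0
```

```bash
python3 -c "
from h import *
need(539,-62,84,0); s=save('wrist','w2.png'); save('scene','s2.png')"
```

```text
t 5.65 p [537.9 -60.2 171.8] yaw 0.1 tilt [-0.0049  0.0013] F [ 0.3  0.4 -0.3] op 23.9 turn 0.1 shift [-1.9  1.5 87.8]
```

View pics/w2.png

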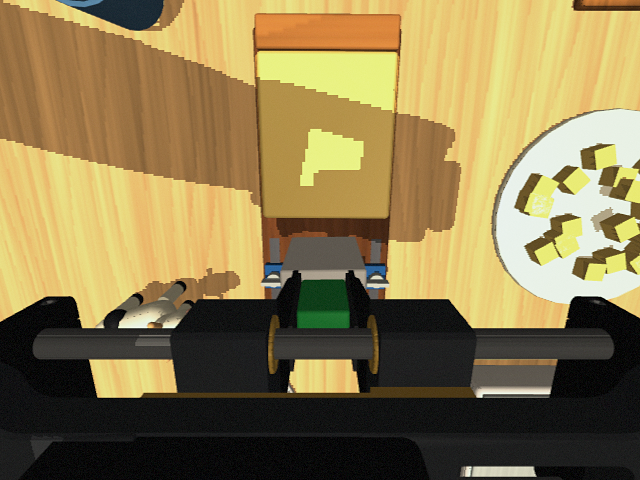

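Spacer held upright (tab at (325,305)) over the gap, loaf ahead of it. Lowering.

Emit:
{"method": "step_arm", "body": {
  "steps": [
    [[0, 0, 25], 0, 10],
    [[0, 0, 25], 0, 10],
    [[0, 0, 20], 0, 10],
    [[0, 0, 10], 0, 10],
    [[0, 0, 0], 0, 10]
  ]
}}

```text
time: 6.25
eef_pos: [0.539, -0.0613, 0.0938]
orientation: [-2.22, -2.221, 0.002]
force: [-0.4, -0.6, -0.5]
opening: 0.0237
grasp_force: 30.0
```

Emit:
{"method": "step_arm", "body": {
  "steps": [
    [[0, 0, 2], 0, 10],
    [[0, 0, 2], 0, 10],
    [[0, 0, 1], 0, 10],
    [[0, 0, 1], 0, 10],
    [[0, 0, 0], 0, 10]
  ]
}}

```text
time: 6.75
eef_pos: [0.5396, -0.0618, 0.0889]
orientation: [2.221, 2.221, 0.0]
force: [0.6, 0.1, -0.3]
opening: 0.0242
grasp_force: 30.0
```

```bash
python3 -c "
from h import *
need(539,-50,84,0)"
```

```text
t 6.75 p [539.6 -61.8  88.9] yaw -0.0 tilt [ 0.0003 -0.0001] F [ 0.6  0.1 -0.3] op 24.2 turn -0.0 shift [11.8 -0.6  4.9]
```

Emit:
{"method": "step_arm", "body": {
  "steps": [
    [[0, 0, 1], 0, 10],
    [[0, 0, 1], 0, 10],
    [[0, 0, 0.5], 0, 10],
    [[0, 0, 0.5], 0, 10],
    [[0, 0, 0], 0, 10]
  ]
}}

```text
time: 7.25
eef_pos: [0.5394, -0.0618, 0.0855]
orientation: [-2.221, -2.221, 0.0]
force: [0.5, 0.1, -0.5]
opening: 0.0239
grasp_force: 30.0
```

Emit:
{"method": "step_arm", "body": {
  "steps": [
    [[2, 0, 0.5], 0, 10],
    [[2, 0, 0], 0, 10],
    [[2, 0, 0], 0, 10],
    [[2, 0, 0], 0, 10],
    [[0, 0, 0], 0, 10]
  ]
}}

```text
time: 7.75
eef_pos: [0.5395, -0.0535, 0.0852]
orientation: [-2.221, -2.222, -0.0]
force: [0.0, 0.0, -0.5]
opening: 0.024
grasp_force: 30.0
```

Emit:
{"method": "step_arm", "body": {
  "steps": [
    [[0, 0, 0.5], 0, 10],
    [[0.5, 0, 0.5], 0, 10],
    [[0.5, 0, 0], 0, 10],
    [[0.5, 0, 0], 0, 10],
    [[0, 0, 0], 0, 10]
  ]
}}

```text
time: 8.25
eef_pos: [0.5399, -0.0528, 0.0848]
orientation: [2.221, 2.22, -0.0]
force: [-1.5, -2.6, 5.3]
opening: 0.0235
grasp_force: 30.0
```

Emit:
{"method": "step_arm", "body": {
  "steps": [
    [[0.5, 0, 0], 0, 10],
    [[0.5, 0, 0], 0, 10],
    [[0, 0, 0], 0, 10],
    [[0, 0, 0], 0, 10],
    [[0, 0, 0], 0, 10]
  ]
}}

```text
time: 8.75
eef_pos: [0.5402, -0.0518, 0.0849]
orientation: [2.22, 2.22, 0.001]
force: [0.5, -3.6, 5.3]
opening: 0.0234
grasp_force: 30.0
```

```bash
python3 -c "
from h import *
need(539,-50,84,0)"
```

```text
t 8.75 p [540.2 -51.8  84.9] yaw -0.0 tilt [ 0.0015 -0.001 ] F [ 0.5 -3.6  5.3] op 23.4 turn -0.0 shift [ 1.8 -1.2  0.8]
```

Emit:
{"method": "step_arm", "body": {
  "steps": [
    [[0.5, 0, 0], 0, 10],
    [[0.5, 0, 0], 0, 10],
    [[0, 0, 0], 0, 10],
    [[0, 0, 0], 0, 10],
    [[0, 0, 0], 0, 10]
  ]
}}

```text
time: 9.25
eef_pos: [0.5403, -0.0509, 0.0849]
orientation: [2.22, 2.22, 0.0]
force: [-0.9, -2.6, 4.8]
opening: 0.0241
grasp_force: 30.0
```

Emit:
{"method": "step_arm", "body": {
  "steps": [
    [[0.5, 0, 0], 0, 10],
    [[0.5, 0, 0], 0, 10],
    [[0, 0, 0], 0, 10],
    [[0, 0, 0], 0, 10],
    [[0, 0, 0], 0, 10]
  ]
}}

```text
time: 9.75
eef_pos: [0.5403, -0.0507, 0.0849]
orientation: [2.219, 2.219, -0.001]
force: [-0.5, -6.3, 5.4]
opening: 0.0238
grasp_force: 30.0
```

Emit:
{"method": "step_arm", "body": {
  "steps": [
    [[0, 0, 0], 0, 50],
    [[0, 0, 0], 0, 50],
    [[0, 0, 0], 0, 50],
    [[0, 0, -15], 0, 50],
    [[0, 0, -30], 0, 50]
  ]
}}

```text
time: 10.25
eef_pos: [0.5373, -0.0486, 0.1272]
orientation: [-2.218, -2.217, 0.005]
force: [-0.3, -0.3, 0.8]
opening: 0.0493
grasp_force: 0.0
```

Emit:
{"method": "step_arm", "body": {
  "steps": [
    [[0, 0, -40], 0, 60],
    [[0, 0, -45], 0, 60],
    [[0, 0, 0], 0, 60],
    [[0, 0, 0], 0, 60],
    [[0, 0, 0], 0, 60]
  ]
}}

```text
time: 10.75
eef_pos: [0.5388, -0.049, 0.2132]
orientation: [-2.22, -2.22, 0.001]
force: [-0.7, 0.7, 0.2]
opening: 0.06
grasp_force: 0.0
```

Run:
```python
from h import *
look('w3.png',.12,.082,45,85)
s=dict(np.load('pics/w3.npz')); C=cloud(s); H=hsv(s); h=H[...,0]; x,y,z=C[...,0],C[...,1],C[...,2]
ok=(s['z_map']>0)&(abs(x-.539)<.024)&(z>.077)&(z<.088)
for n,m in (('yellow',(h>18)&(h<34)&(H[...,1]>80)),('blue',(h>95)&(h<125)&(H[...,1]>80)),('white',(H[...,1]<50))):
    P=C[ok&m&(y<.1)&(y>-.15)]; print(n,len(P), len(P) and np.percentile(P[:,1],[1,99]))
need(558,-313.5,215,22)
```

```text
tab top 340.6 1267 (array([521.6, -23.9]), 68.1, 4.3, 1.4)
block 6377 (array([538.5, -49.3]), 119.2, 101.3, 89.4) 81.2
yellow 7811 [-0.03828849  0.07874393]
blue 1075 [-0.12099309 -0.09950608]
white 654 [-0.05926421 -0.04062538]
t 10.8 p [538.5 -49.  212.5] yaw -0.0 tilt [-0.003   0.0007] F [-0.  -0.   0.2] op 60.1 turn -22.0 shift [-252.6  -81.    -2.8]
```

View pics/w3.png

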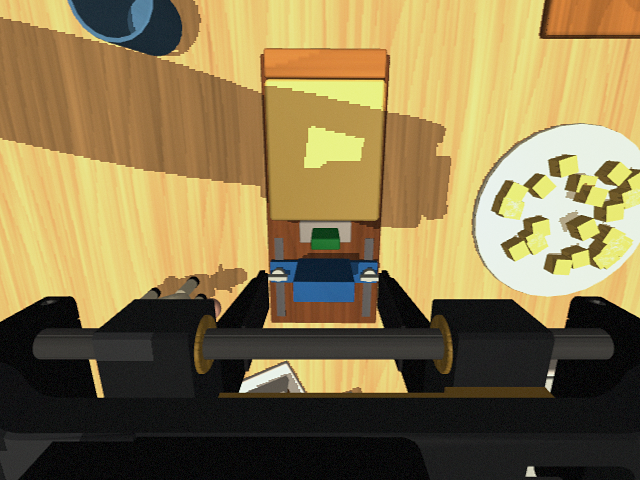

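The first spacer stands upright against the loaf (tab at (325,238)), and about 40 mm is left to the fence at (323,270). That needs a second spacer, so I'll fetch C.

Emit:
{"method": "step_arm", "body": {
  "steps": [
    [[0, 0, 0], -8, 60],
    [[0, 0, 0], -7, 60],
    [[0, 0, 0], -7, 60],
    [[-42, -13.5, 0], 0, 60],
    [[-42, -13.5, 0], 0, 60]
  ]
}}

```text
time: 11.3
eef_pos: [0.5451, -0.137, 0.2121]
orientation: [-1.751, -2.604, 0.001]
force: [0.6, -0.1, -0.7]
opening: 0.0599
grasp_force: 0.0
```

Emit:
{"method": "step_arm", "body": {
  "steps": [
    [[-42, -13.5, 0], 0, 60],
    [[-42, -13.5, 0], 0, 60],
    [[-42, -13.5, 0], 0, 60],
    [[-42, -13.5, 0], 0, 60],
    [[0, 0, 0], 0, 60]
  ]
}}

```text
time: 11.8
eef_pos: [0.5575, -0.3173, 0.2114]
orientation: [-1.761, -2.597, 0.002]
force: [1.2, 0.1, -0.4]
opening: 0.0605
grasp_force: 0.0
```

Emit:
{"method": "step_arm", "body": {
  "steps": [
    [[0, 0, 20], 0, 60],
    [[0, 0, 20], 0, 60],
    [[0, 0, 20], 0, 60],
    [[0, 0, 0], 0, 60],
    [[0, 0, 0], 0, 60]
  ]
}}

```text
time: 12.3
eef_pos: [0.5582, -0.3122, 0.153]
orientation: [-1.755, -2.602, -0.0]
force: [0.3, -0.4, 0.2]
opening: 0.0601
grasp_force: 0.0
```

```bash
sed -i 's/T=C\[near&m\]; /T=C[near\&m\&(C[...,2]<zt+.01)\&(C[...,2]>zt-.006)]/' h.py; python3 -c "
from h import *
look('w4.png',.108,.07,45,85,45); need(558,-313.5,73,22)"
```

```text
tab top 108.2 476 (array([ 558., -312.]), 22.6, 9.8, 22.5)
block 961 (array([ 557.7, -312.1]), 47.9, 19.8, 21.5) 69.2
t 12.35 p [ 558.9 -312.8  154.4] yaw 22.0 tilt [-0.0002  0.0003] F [ 0.4  0.1 -0.5] op 60.2 turn 0.0 shift [-0.4 -1.1 81.4]
```

Aligned. Grip and lift.

Emit:
{"method": "step_arm", "body": {
  "steps": [
    [[0, -0.5, 20], 0, 60],
    [[0, 0, 20], 0, 60],
    [[0, 0, 20], 0, 60],
    [[0, 0, 15], 0, 60],
    [[0, 0, 6], 0, 60]
  ]
}}

```text
time: 12.85
eef_pos: [0.558, -0.3131, 0.0722]
orientation: [-1.756, -2.603, -0.0]
force: [0.1, 0.6, -0.5]
opening: 0.0601
grasp_force: 0.0
```

Emit:
{"method": "step_arm", "body": {
  "steps": [
    [[0, 0, 0], 0, 60],
    [[0, 0, 0], 0, 10],
    [[0, 0, 0], 0, 10],
    [[0, 0, 0], 0, 10],
    [[0, 0, 0], 0, 10]
  ]
}}

```text
time: 13.35
eef_pos: [0.5587, -0.3137, 0.0739]
orientation: [1.756, 2.603, -0.0]
force: [0.5, -0.3, -1.0]
opening: 0.0332
grasp_force: 0.0
```

Emit:
{"method": "step_arm", "body": {
  "steps": [
    [[0, 0, 0], 0, 10],
    [[0, 0, 0], 0, 10],
    [[0, 0, -40], 0, 10],
    [[0, 0, -50], 0, 10],
    [[0, 0, -50], 0, 10]
  ]
}}

```text
time: 13.85
eef_pos: [0.5576, -0.313, 0.2136]
orientation: [-1.756, -2.602, 0.0]
force: [0.8, 0.1, -0.2]
opening: 0.0239
grasp_force: 30.0
```

Emit:
{"method": "step_arm", "body": {
  "steps": [
    [[0, 0, 0], 8, 10],
    [[0, 0, 0], 7, 10],
    [[0, 0, 0], 7, 10],
    [[0, 0, 0], 0, 10],
    [[0, 0, 0], 0, 10]
  ]
}}

```text
time: 14.35
eef_pos: [0.5582, -0.3134, 0.2128]
orientation: [-2.218, -2.224, 0.0]
force: [0.2, 0.4, -0.5]
opening: 0.0234
grasp_force: 30.0
```

```bash
python3 -c "
from h import *
need(539,-80,215,0)"
```

```text
t 14.35 p [ 558.2 -313.4  212.8] yaw 0.1 tilt [-0.0005  0.0003] F [ 0.2  0.4 -0.5] op 23.4 turn 0.1 shift [233.4 -19.2  -2.1]
```

Emit:
{"method": "step_arm", "body": {
  "steps": [
    [[47, -4, 0], 0, 10],
    [[47, -4, 0], 0, 10],
    [[47, -4, 0], 0, 10],
    [[46, -4, 0], 0, 10],
    [[46, -3, 0], 0, 10]
  ]
}}

```text
time: 14.85
eef_pos: [0.5388, -0.0788, 0.213]
orientation: [-2.22, -2.223, -0.0]
force: [1.4, 0.3, -0.6]
opening: 0.0238
grasp_force: 30.0
```

Emit:
{"method": "step_arm", "body": {
  "steps": [
    [[0, 0, 0], 0, 10],
    [[0, 0, 20], 0, 10],
    [[0, 0, 20], 0, 10],
    [[0, 0, 0], 0, 10],
    [[0, 0, 0], 0, 10]
  ]
}}

```text
time: 15.35
eef_pos: [0.5392, -0.0809, 0.173]
orientation: [-2.221, -2.221, 0.001]
force: [0.8, -0.3, -1.3]
opening: 0.0238
grasp_force: 30.0
```

Run:
```python
from h import *
need(539,-80,85,0)
s=save('wrist','w5.png'); C=cloud(s); H=hsv(s); h=H[...,0]; x,y,z=C[...,0],C[...,1],C[...,2]
ok=(s['z_map']>0)&(abs(x-.539)<.024)
for n,m,z0 in (('blue',(h>95)&(h<125)&(H[...,1]>80),.082),('white placed',(H[...,1]<50),.082),('held block top',(H[...,1]<50)&(y<-.06),.169)):
    P=C[ok&m&(abs(z-z0)<.006)&(y<.1)&(y>-.15)]; print(n,len(P), len(P) and np.percentile(P[:,1],[1,99]),rect(P) if len(P)>5 else '')
```

```text
t 15.35 p [539.2 -80.9 173. ] yaw 0.0 tilt [-0.001   0.0001] F [ 0.8 -0.3 -1.3] op 23.8 turn 0.0 shift [ 0.9 -0.1 88. ]
blue 0 0 
white placed 867 [-0.05979126 -0.04078453] (array([539.6, -50.3]), 46.8, 19.4, -0.2)
held block top 1039 [-0.07944789 -0.06958343] (array([538.8, -75.2]), 47.0, 12.3, -0.1)
```

View pics/w5.png

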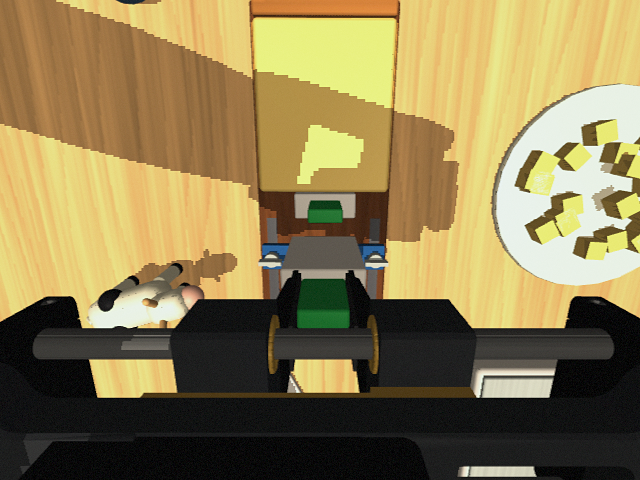

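The second spacer is held upright and centred between the placed one (325,205) and the fence, with about 10 mm clear on each side. Lowering.

Emit:
{"method": "step_arm", "body": {
  "steps": [
    [[0, 0, 25], 0, 10],
    [[0, 0, 25], 0, 10],
    [[0, 0, 20], 0, 10],
    [[0, 0, 12], 0, 10],
    [[0, 0, 3], 0, 10]
  ]
}}

```text
time: 15.9
eef_pos: [0.5391, -0.0806, 0.0875]
orientation: [-2.221, -2.22, 0.001]
force: [-0.1, 0.4, -1.0]
opening: 0.024
grasp_force: 30.0
```

Emit:
{"method": "step_arm", "body": {
  "steps": [
    [[2, 0, 1], 0, 10],
    [[2, 0, 0.5], 0, 10],
    [[2, 0, 0], 0, 10],
    [[1, 0, 0], 0, 10],
    [[0, 0, 0], 0, 10]
  ]
}}

```text
time: 16.4
eef_pos: [0.5397, -0.0733, 0.0872]
orientation: [2.221, 2.221, 0.001]
force: [0.5, -0.2, -1.2]
opening: 0.0239
grasp_force: 30.0
```

Emit:
{"method": "step_arm", "body": {
  "steps": [
    [[0.5, 0, 0.5], 0, 10],
    [[0.5, 0, 0.5], 0, 10],
    [[0, 0, 0], 0, 10],
    [[0, 0, 0], 0, 10],
    [[0, 0, 0], 0, 10]
  ]
}}

```text
time: 16.9
eef_pos: [0.5394, -0.0725, 0.0856]
orientation: [-2.222, -2.221, 0.0]
force: [-0.4, -0.8, -0.6]
opening: 0.0236
grasp_force: 30.0
```

Emit:
{"method": "step_arm", "body": {
  "steps": [
    [[0.5, 0, 0.5], 0, 10],
    [[0.5, 0, 0.5], 0, 10],
    [[0, 0, 0.5], 0, 10],
    [[0, 0, 0], 0, 10],
    [[0, 0, 0], 0, 10]
  ]
}}

```text
time: 17.4
eef_pos: [0.5396, -0.072, 0.0853]
orientation: [2.221, 2.221, -0.001]
force: [-2.3, -1.0, 6.6]
opening: 0.0237
grasp_force: 30.0
```

Emit:
{"method": "step_arm", "body": {
  "steps": [
    [[0.5, 0, 0], 0, 10],
    [[0.5, 0, 0], 0, 10],
    [[0, 0, 0], 0, 10],
    [[0, 0, 0], 0, 10],
    [[0, 0, 0], 0, 10]
  ]
}}

```text
time: 17.9
eef_pos: [0.5399, -0.0713, 0.0854]
orientation: [2.22, 2.22, -0.001]
force: [-1.8, -2.7, 5.6]
opening: 0.0238
grasp_force: 30.0
```

Emit:
{"method": "step_arm", "body": {
  "steps": [
    [[0.5, 0, 0], 0, 10],
    [[0.5, 0, 0], 0, 10],
    [[0, 0, 0], 0, 10],
    [[0, 0, 0], 0, 10],
    [[0, 0, 0], 0, 10]
  ]
}}

```text
time: 18.4
eef_pos: [0.54, -0.0709, 0.0854]
orientation: [2.219, 2.22, -0.002]
force: [-1.8, -5.1, 6.8]
opening: 0.0238
grasp_force: 30.0
```

Emit:
{"method": "step_arm", "body": {
  "steps": [
    [[0.5, 0, 0], 0, 10],
    [[0.5, 0, 0], 0, 10],
    [[0, 0, 0], 0, 10],
    [[0, 0, 0], 0, 10],
    [[0, 0, 0], 0, 10]
  ]
}}

```text
time: 18.9
eef_pos: [0.54, -0.0707, 0.0854]
orientation: [2.218, 2.219, -0.004]
force: [-1.6, -7.2, 4.0]
opening: 0.0238
grasp_force: 30.0
```

Emit:
{"method": "step_arm", "body": {
  "steps": [
    [[0, 0, 0], 0, 50],
    [[0, 0, 0], 0, 50],
    [[0, 0, 0], 0, 50],
    [[0, 0, -15], 0, 50],
    [[0, 0, -30], 0, 50]
  ]
}}

```text
time: 19.4
eef_pos: [0.5373, -0.0678, 0.1274]
orientation: [-2.218, -2.218, 0.005]
force: [0.1, 1.0, 0.8]
opening: 0.0494
grasp_force: 0.0
```

Emit:
{"method": "step_arm", "body": {
  "steps": [
    [[0, 0, -40], 0, 60],
    [[0, 0, -45], 0, 60],
    [[0, 0, 0], 0, 60],
    [[0, 0, 0], 0, 60],
    [[0, 0, 0], 0, 60]
  ]
}}

```text
time: 19.9
eef_pos: [0.5387, -0.0682, 0.2132]
orientation: [-2.22, -2.22, 0.001]
force: [-0.1, 0.0, -0.1]
opening: 0.0599
grasp_force: 0.0
```

Emit:
{"method": "step_arm", "body": {
  "steps": [
    [[-30, 0, 0], 0, 60],
    [[-30, 0, 0], 0, 60],
    [[0, 0, 0], 0, 60],
    [[0, 0, 0], 0, 60],
    [[0, 0, 0], 0, 60]
  ]
}}

```text
time: 20.4
eef_pos: [0.5388, -0.1277, 0.2129]
orientation: [-2.22, -2.22, 0.001]
force: [0.1, 0.1, -0.2]
opening: 0.0598
grasp_force: 0.0
```

```bash
cat >> h.py <<'E'
def gap(f,zs=.082):
    s=save('wrist',f); C=cloud(s); H=hsv(s); h=H[...,0]; x,y,z=C[...,0],C[...,1],C[...,2]
    ok=(s['z_map']>0)&(abs(x-.539)<.028)&(y<.1)&(y>-.15)
    for n,m,z0 in (('yellow',(h>18)&(h<34)&(H[...,1]>80),.082),('white',(H[...,1]<50),.082),('blue',(h>95)&(h<125)&(H[...,1]>80),.082),('green',(h>45)&(h<85)&(H[...,1]>100),.12)):
        P=C[ok&m&(abs(z-z0)<.006)]; print(n,len(P), len(P) and (np.percentile(P[:,1],[1,99])*1e3).round(1),rect(P) if len(P)>5 else '')
E
python3 - <<'E'
from h import *
gap('w6.png'); need(470,-295,215,27)
E
```

```text
yellow 9039 [-39.1  56.3] (array([539. ,   8.7]), 97.3, 56.0, 90.0)
white 1622 [-121.6  -40.8] (array([540.1, -81.3]), 82.0, 48.0, -88.7)
blue 1463 [-120.6  -99.8] (array([ 538.9, -110.2]), 55.7, 21.3, 0.1)
green 789 [-74.5 -45.6] (array([540.1, -60.1]), 29.2, 23.5, 89.3)
t 20.45 p [ 539.  -127.6  213.3] yaw 0.0 tilt [-0.0015  0.0008] F [ 0.4 -1.1  0.1] op 60.0 turn -27.0 shift [-117.8 -137.4   -1.8]
```

View pics/w6.png

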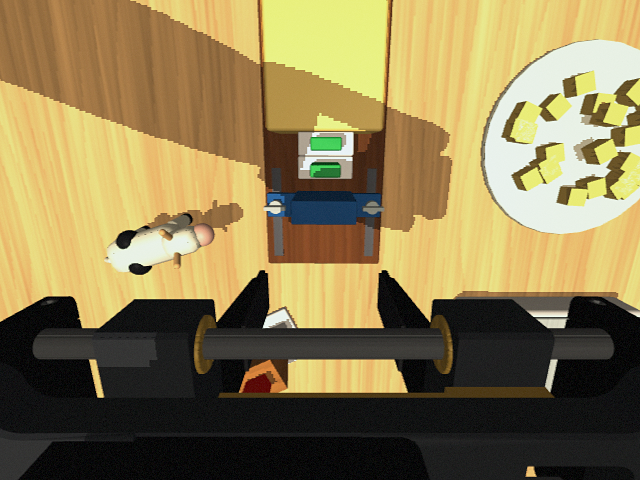

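Both spacers stand side by side against the loaf (tabs at (325,143) and (325,170)). About a 19 mm slot is left to the fence at (323,205). Now the wedge.

Emit:
{"method": "step_arm", "body": {
  "steps": [
    [[0, 0, 0], -7, 60],
    [[0, 0, 0], -7, 60],
    [[0, 0, 0], -7, 60],
    [[0, 0, 0], -6, 60],
    [[-29.5, -34, 0], 0, 60]
  ]
}}

```text
time: 20.95
eef_pos: [0.5235, -0.1667, 0.214]
orientation: [-1.63, -2.685, -0.003]
force: [0.2, -1.5, 0.3]
opening: 0.0601
grasp_force: 0.0
```

Emit:
{"method": "step_arm", "body": {
  "steps": [
    [[-29.5, -34, 0], 0, 60],
    [[-29.5, -34, 0], 0, 60],
    [[-29.5, -35, 0], 0, 60],
    [[0, 0, 20], 0, 60],
    [[0, 0, 25], 0, 60]
  ]
}}

```text
time: 21.45
eef_pos: [0.4713, -0.2971, 0.1702]
orientation: [1.642, 2.674, -0.0]
force: [0.8, 0.8, -0.4]
opening: 0.06
grasp_force: 0.0
```

Emit:
{"method": "step_arm", "body": {
  "steps": [
    [[0, 0, 0], 0, 60],
    [[0, 0, 0], 0, 60],
    [[0, 0, 0], 0, 60],
    [[0, 0, 0], 0, 60],
    [[0, 0, 0], 0, 60]
  ]
}}

```text
time: 21.95
eef_pos: [0.4715, -0.2959, 0.1704]
orientation: [1.64, 2.677, -0.0]
force: [-0.2, -0.1, -0.4]
opening: 0.06
grasp_force: 0.0
```

```bash
python3 -c "
from h import *
look('w7.png',.12,.082,170,6,45); need(470,-295,84.5,27)"
```

```text
tab top 119.3 733 (array([ 469.4, -294.6]), 23.3, 15.9, 25.9)
block 1844 (array([ 469.4, -295. ]), 48.0, 40.7, 26.3) 80.5
t 22.0 p [ 471.4 -295.9  170.2] yaw 27.0 tilt [ 0.0013 -0.001 ] F [-0.6  0.3  0. ] op 59.7 turn 0.0 shift [ 1.5 -0.9 85.7]
```

Emit:
{"method": "step_arm", "body": {
  "steps": [
    [[1.8, -1.3, 0], 1, 60],
    [[0, 0, 25], 0, 60],
    [[0, 0, 25], 0, 60],
    [[0, 0, 22], 0, 60],
    [[0, 0, 14], 0, 60]
  ]
}}

```text
time: 22.5
eef_pos: [0.4679, -0.2941, 0.0813]
orientation: [-1.665, -2.662, -0.0]
force: [-0.1, -0.5, -0.4]
opening: 0.0601
grasp_force: 0.0
```

Emit:
{"method": "step_arm", "body": {
  "steps": [
    [[0, 0, 0], 0, 60],
    [[0, 0, 0], 0, 10],
    [[0, 0, 0], 0, 10],
    [[0, 0, 0], 0, 10],
    [[0, 0, 0], 0, 10]
  ]
}}

```text
time: 23.0
eef_pos: [0.4694, -0.2952, 0.0842]
orientation: [1.664, 2.663, -0.0]
force: [-0.2, -0.4, 0.3]
opening: 0.0333
grasp_force: 0.0
```

Emit:
{"method": "step_arm", "body": {
  "steps": [
    [[0, 0, 0], 0, 10],
    [[0, 0, 0], 0, 10],
    [[0, 0, 0], 0, 10],
    [[0, 0, -20], 0, 10],
    [[0, 0, -40], 0, 10]
  ]
}}

```text
time: 23.5
eef_pos: [0.4658, -0.293, 0.1392]
orientation: [-1.659, -2.656, 0.0]
force: [0.2, -0.0, -0.5]
opening: 0.024
grasp_force: 30.0
```

Emit:
{"method": "step_arm", "body": {
  "steps": [
    [[0, 0, -50], 0, 10],
    [[0, 0, -50], 0, 10],
    [[0, 0, 0], 7, 10],
    [[0, 0, 0], 7, 10],
    [[0, 0, 0], 6, 10]
  ]
}}

```text
time: 24.0
eef_pos: [0.4683, -0.295, 0.2432]
orientation: [-2.108, -2.329, 0.002]
force: [0.9, -0.1, -1.4]
opening: 0.0239
grasp_force: 30.0
```

Emit:
{"method": "step_arm", "body": {
  "steps": [
    [[0, 0, 0], 6, 10],
    [[0, 0, 0], 0, 10],
    [[0, 0, 0], 0, 10],
    [[0, 0, 0], 0, 10],
    [[0, 0, 0], 0, 10]
  ]
}}

```text
time: 24.5
eef_pos: [0.4687, -0.2948, 0.243]
orientation: [-2.22, -2.222, 0.0]
force: [0.4, -0.0, -0.4]
opening: 0.0238
grasp_force: 30.0
```

```bash
python3 -c "
from h import *
need(539.5,-90,240,0)"
```

```text
t 24.5 p [ 468.7 -294.8  243. ] yaw 0.0 tilt [-0.0004  0.    ] F [ 0.4 -0.  -0.4] op 23.8 turn 0.0 shift [204.8  70.8   3. ]
```

Emit:
{"method": "step_arm", "body": {
  "steps": [
    [[41, 14, 0], 0, 10],
    [[41, 14, 0], 0, 10],
    [[41, 14, 0], 0, 10],
    [[41, 14, 0], 0, 10],
    [[41, 14.5, 0], 0, 10]
  ]
}}

```text
time: 25.0
eef_pos: [0.5397, -0.0882, 0.2434]
orientation: [2.221, 2.221, 0.0]
force: [1.1, 0.1, -0.4]
opening: 0.0239
grasp_force: 30.0
```

Emit:
{"method": "step_arm", "body": {
  "steps": [
    [[0, 0, 0], 0, 10],
    [[0, 0, 20], 0, 10],
    [[0, 0, 25], 0, 10],
    [[0, 0, 20], 0, 10],
    [[0, 0, 0], 0, 10]
  ]
}}

```text
time: 25.5
eef_pos: [0.537, -0.0899, 0.1745]
orientation: [-2.218, -2.217, 0.006]
force: [-1.7, -0.6, -1.1]
opening: 0.0241
grasp_force: 30.0
```

Emit:
{"method": "step_arm", "body": {
  "steps": [
    [[0, 0, 0], 0, 10],
    [[0, 0, 0], 0, 10],
    [[0, 0, 0], 0, 10],
    [[0, 0, 0], 0, 10],
    [[0, 0, 0], 0, 10]
  ]
}}

```text
time: 26.0
eef_pos: [0.5397, -0.0899, 0.1789]
orientation: [2.221, 2.221, 0.001]
force: [-0.4, -0.2, -0.8]
opening: 0.024
grasp_force: 30.0
```

```bash
python3 -c "
from h import *
need(539.5,-90,145,0); gap('w8.png'); save('scene','s8.png')
im=cv2.imread('pics/s8.png')[180:380,180:420]; a=cv2.resize(im,(600,500)); 
cv2.imwrite('pics/c8.png',np.hstack([a[:,150:500],cv2.resize(cv2.imread('pics/w8.png')[100:350,160:500],(450,331))[:331].copy() if 0 else cv2.copyMakeBorder(cv2.resize(cv2.imread('pics/w8.png')[100:350,160:500],(450,331)),0,169,0,0,0)]))"
```

```text
t 26.0 p [539.7 -89.9 178.9] yaw -0.0 tilt [ 0.0011 -0.0003] F [-0.4 -0.2 -0.8] op 24.0 turn -0.0 shift [-0.1 -0.2 33.9]
yellow 13176 [-38.   78.1] (array([5.39e+02, 3.00e-01]), 161.3, 56.0, -90.0)
white 1609 [-79.  -40.4] (array([539.7, -59.9]), 47.8, 39.3, -0.2)
blue 0 0 
green 965 [-75.1 -45.2] (array([540. , -60.2]), 30.3, 23.4, 89.1)
```

View pics/c8.png

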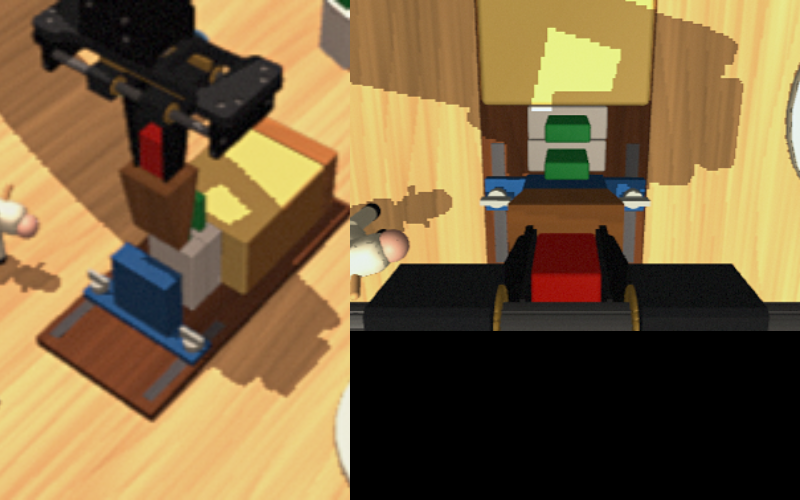

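The wedge hangs upright over the slot, its tip between the fence and spacer 2. Descending slowly; bind expected around TCP z = 0.138–0.143.

Emit:
{"method": "step_arm", "body": {
  "steps": [
    [[-1, 0, 8], 0, 10],
    [[0, 0, 8], 0, 10],
    [[0, 0, 4], 0, 10],
    [[0, 0, 0], 0, 10],
    [[0, 0, 0], 0, 10]
  ]
}}

```text
time: 26.6
eef_pos: [0.5393, -0.0908, 0.1578]
orientation: [-2.221, -2.221, 0.0]
force: [-0.1, -0.2, -1.4]
opening: 0.0238
grasp_force: 30.0
```

Emit:
{"method": "step_arm", "body": {
  "steps": [
    [[0, 0, 2], 0, 10],
    [[0, 0, 2], 0, 10],
    [[0, 0, 2], 0, 10],
    [[0, 0, 1], 0, 10],
    [[0, 0, 0], 0, 10]
  ]
}}

```text
time: 27.1
eef_pos: [0.5392, -0.0908, 0.1509]
orientation: [-2.221, -2.221, 0.0]
force: [-0.2, -0.7, -0.3]
opening: 0.0237
grasp_force: 30.0
```

Emit:
{"method": "step_arm", "body": {
  "steps": [
    [[0, 0, 1], 0, 10],
    [[0, 0, 1], 0, 10],
    [[0, 0, 1], 0, 10],
    [[0, 0, 0], 0, 10],
    [[0, 0, 0], 0, 10]
  ]
}}

```text
time: 27.6
eef_pos: [0.5394, -0.0908, 0.1481]
orientation: [-2.222, -2.221, 0.0]
force: [0.4, 0.0, -1.2]
opening: 0.0235
grasp_force: 30.0
```

Emit:
{"method": "step_arm", "body": {
  "steps": [
    [[0, 0, 1], 0, 10],
    [[0, 0, 1], 0, 10],
    [[0, 0, 1], 0, 10],
    [[0, 0, 0], 0, 10],
    [[0, 0, 0], 0, 10]
  ]
}}

```text
time: 28.1
eef_pos: [0.5394, -0.0906, 0.1451]
orientation: [-2.221, -2.221, -0.001]
force: [-0.6, 1.4, -1.1]
opening: 0.0236
grasp_force: 30.0
```

Emit:
{"method": "step_arm", "body": {
  "steps": [
    [[0, 0, 1], 0, 10],
    [[0, 0, 0.5], 0, 10],
    [[0, 0, 0.5], 0, 10],
    [[0, 0, 0], 0, 10],
    [[0, 0, 0], 0, 10]
  ]
}}

```text
time: 28.6
eef_pos: [0.5396, -0.0905, 0.1436]
orientation: [-2.222, -2.221, -0.001]
force: [-0.3, 4.3, 2.4]
opening: 0.0243
grasp_force: 30.0
```

Emit:
{"method": "step_arm", "body": {
  "steps": [
    [[0.3, 0, 0.5], 0, 10],
    [[0.3, 0, 0.5], 0, 10],
    [[0.2, 0, 0.5], 0, 10],
    [[0, 0, 0.5], 0, 10],
    [[0, 0, 0], 0, 10]
  ]
}}

```text
time: 29.1
eef_pos: [0.5397, -0.09, 0.1414]
orientation: [2.221, 2.221, 0.001]
force: [1.0, 2.1, 4.4]
opening: 0.0241
grasp_force: 30.0
```

Emit:
{"method": "step_arm", "body": {
  "steps": [
    [[0, 0, 0.5], 0, 10],
    [[0, 0, 0.5], 0, 10],
    [[0, 0, 0.5], 0, 10],
    [[0, 0, 0], 0, 10],
    [[0, 0, 0], 0, 10]
  ]
}}

```text
time: 29.6
eef_pos: [0.5397, -0.0898, 0.1399]
orientation: [2.222, 2.221, 0.001]
force: [0.9, 3.4, 5.5]
opening: 0.0238
grasp_force: 30.0
```

Emit:
{"method": "step_arm", "body": {
  "steps": [
    [[0.2, 0, 0.5], 0, 10],
    [[0.2, 0, 0.5], 0, 10],
    [[0.1, 0, 0.5], 0, 10],
    [[0, 0, 0], 0, 10],
    [[0, 0, 0], 0, 10]
  ]
}}

```text
time: 30.1
eef_pos: [0.5395, -0.0894, 0.1382]
orientation: [2.222, 2.221, 0.001]
force: [0.4, 3.9, 3.4]
opening: 0.0241
grasp_force: 30.0
```

Emit:
{"method": "step_arm", "body": {
  "steps": [
    [[0.2, 0, 0.5], 0, 10],
    [[0, 0, 0.5], 0, 10],
    [[0, 0, 0.5], 0, 10],
    [[0, 0, 0], 0, 10],
    [[0, 0, 0], 0, 10]
  ]
}}

```text
time: 30.6
eef_pos: [0.5395, -0.0894, 0.1374]
orientation: [2.222, 2.221, 0.0]
force: [-1.5, 3.4, 8.0]
opening: 0.0237
grasp_force: 30.0
```

```bash
python3 -c "
from h import *
need(539.5,-90,138,0); gap('w9.png')"
```

```text
t 30.6 p [539.5 -89.4 137.4] yaw -0.0 tilt [ 0.0002 -0.0001] F [-1.5  3.4  8. ] op 23.7 turn -0.0 shift [-0.6 -0.  -0.6]
yellow 16762 [-38.2  67.3] (array([539. ,  14.4]), 108.6, 56.0, 90.0)
white 2071 [-78.7 -40.1] (array([539.8, -59.6]), 47.9, 39.2, -0.1)
blue 0 0 
green 1428 [-71.4 -44.7] (array([540. , -58.2]), 27.3, 23.4, 88.7)
```

Emit:
{"method": "step_arm", "body": {
  "steps": [
    [[0, 0, 0.5], 0, 10],
    [[0, 0, 0.5], 0, 10],
    [[0, 0, 0.5], 0, 10],
    [[0, 0, 0], 0, 10],
    [[0, 0, 0], 0, 10]
  ]
}}

```text
time: 31.15
eef_pos: [0.5396, -0.0894, 0.1371]
orientation: [2.222, 2.221, 0.0]
force: [-2.0, 4.5, 13.0]
opening: 0.0236
grasp_force: 30.0
```

Emit:
{"method": "step_arm", "body": {
  "steps": [
    [[0, 0, 0.5], 0, 10],
    [[0, 0, 0.5], 0, 10],
    [[0, 0, 0.5], 0, 10],
    [[0, 0, 0], 0, 10],
    [[0, 0, 0], 0, 10]
  ]
}}

```text
time: 31.65
eef_pos: [0.5399, -0.0895, 0.1369]
orientation: [2.221, 2.221, 0.0]
force: [-4.9, 4.4, 17.8]
opening: 0.0236
grasp_force: 30.0
```

```bash
python3 -c "
from h import *
need(539.5,-90,138,0); gap('w10.png'); save('scene','s10.png')
im=cv2.imread('pics/s10.png')[190:350,240:400]; a=cv2.resize(im,(400,400),interpolation=cv2.INTER_CUBIC)
b=cv2.resize(cv2.imread('pics/w10.png')[100:350,200:450],(400,400)); cv2.imwrite('pics/c10.png',np.hstack([a,b]))"
```

```text
t 31.65 p [539.9 -89.5 136.9] yaw -0.0 tilt [ 0.0007 -0.0003] F [-4.9  4.4 17.8] op 23.6 turn -0.0 shift [-0.5 -0.4 -1.1]
yellow 16803 [-38.2  67. ] (array([539. ,  14.2]), 108.3, 56.0, -90.0)
white 2100 [-78.6 -40.2] (array([539.9, -59.6]), 47.9, 39.0, -0.2)
blue 0 0 
green 1445 [-71.4 -44.7] (array([539.7, -58.2]), 27.3, 23.7, 89.7)
```

View pics/c10.png

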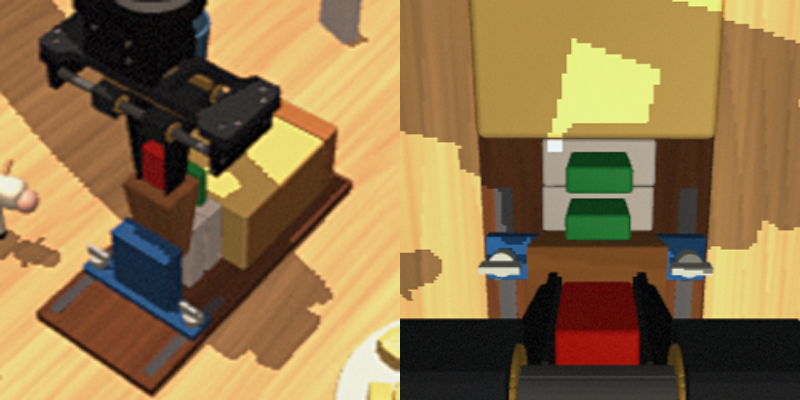

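The wedge is bound firmly: Fz is about 18 N and stiff, the tip sits about 20 mm below the fence top, and both spacers are in place. I'll shift a little toward the spacers, press slightly more and let it settle.

Emit:
{"method": "step_arm", "body": {
  "steps": [
    [[0.5, -0.3, 0.5], 0, 10],
    [[0.3, 0, 0.5], 0, 10],
    [[0, 0, 0], 0, 10],
    [[0, 0, 0], 0, 10],
    [[0, 0, 0], 0, 10]
  ]
}}

```text
time: 32.25
eef_pos: [0.54, -0.0893, 0.1366]
orientation: [2.22, 2.22, -0.0]
force: [-4.9, 2.8, 19.4]
opening: 0.0238
grasp_force: 30.0
```

Emit:
{"method": "step_arm", "body": {
  "steps": [
    [[0, 0, 0], 0, 10],
    [[0, 0, 0], 0, 10],
    [[0, 0, 0], 0, 10],
    [[0, 0, 0], 0, 10],
    [[0, 0, 0], 0, 10]
  ]
}}

```text
time: 32.75
eef_pos: [0.54, -0.0893, 0.1366]
orientation: [2.22, 2.22, -0.0]
force: [-4.8, 3.2, 19.2]
opening: 0.0241
grasp_force: 30.0
```

Emit:
{"method": "step_arm", "body": {
  "steps": [
    [[0, 0, 0], 0, 10],
    [[0, 0, 0], 0, 10],
    [[0, 0, 0], 0, 10],
    [[0, 0, 0], 0, 10],
    [[0, 0, 0], 0, 10]
  ]
}}

```text
time: 33.25
eef_pos: [0.54, -0.0893, 0.1366]
orientation: [2.22, 2.22, -0.0]
force: [-4.8, 2.5, 19.9]
opening: 0.024
grasp_force: 30.0
```

Stable. Handing in.

```bash
python3 -c "
from h import *
print(env.finish_job())"
```

```text
the job is handed in; nothing more can be done
None
```

I handed the job in at 33 s with two spacers standing between the loaf and the fence and the wedge still held down in the slot, bound at about 19 N with its tip roughly 50 mm above the tray board; the hand-in returned no verdict.

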